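# Fetch the spacer pin from the deep pocket with sprung tongs

## Robot

A 6-joint arm with a two-finger parallel gripper is mounted at the origin on a cart in front of the work surface, level with it; the furniture and walls round the work are solid. World frame = base frame: x ahead of the robot, y to its left, z up, the work surface at z = 0. Lengths are in m, angles in degrees, forces in N, time in s.
With the tool pointing down it reaches from about 0.35 to 0.875 m from the base axis. Payload 4.2 kg.
Tool frame: the origin (TCP) lies between the finger pads; the fingertips stand 8 mm ahead of it and the grasp point (between the pads) lies 11 mm behind it; z points along the fingers, y is the line along which they close (so a half turn about z gives the same grasp; the last joint's range is limited). The gripper opens to 87 mm and grips with 3 to 60 N. Pads are 19 mm wide; open, the fingers measure 117 mm over their backs; the gripper's body (75 mm by 190 mm) begins 51 mm behind the grasp point.
Start: joints at [87.296, 22.042, 0.453, 0, -68.411, -14.817], TCP at [0.188, 0.596, 0.231] pointing down, gripper open.
Joint ranges: [-179.83, 179.83], [-69.29, 118.12], [-61.27, 80.66], [-181.25, 117.63], [-171.15, -9.14], [-177.46, 177.46]. Speed limits (degrees/s): [159.86, 159.86, 180, 180, 180, 180].

## Interface

Orientations are given as a 3x3 rotation matrix whose columns are the frame's x, y, z axes.
In Python, from station import sense, capture, camera_model, finish_job, find_in gives the robot as it stands. The module is installed in compiled form; this text tells all that it offers.
- The arm moves only by the tool arm_command, never from a script. Its argument "motion" is a list of rows, each a list of 7 numbers: the finger opening in mm, from 0 to 87, then the shift along the tool's x, y, z in mm, then the turn, a rotation vector about the tool's x, y, z in rad. In form: [[jaw, dx, dy, dz, rx, ry, rz], ...]. A call has 1 to 8 rows; each row shifts and turns the commanded pose from where the row before left it, along the tool's axes as they then stand; what a row does not reach is not made up. A row lasts 1/10 s, in which the tool goes at most 50 mm and 8.59 degrees, less where a joint would pass 70% of its speed; a pose out of reach is approached as far as the arm can. A call with a gripper value outside its range is refused whole. The fingers move at their own pace and stop on an object; the grip force is fixed at half the most. Time passes only in rows, so rows that do not move let the fingers close. It gives the time, the measured TCP pose, the force, the opening and the grip force at its end, in the units of the state.
- sense(): the state, without advancing time (a new reading comes with each control period).
- capture(name): name is "side" or "top"; returns the picture (384x512x3 uint8, red, green, blue); there is no depth.
- camera_model(name): a dict with "fx", "fy", "cx", "cy" (pixels), "R" (3x3) and "t" (3): a world point X has camera coordinates R X + t. Camera axes: x right, y down, z forward; pixel columns grow to the right and rows downward; lengths in m; the calibration is good to about 2 mm. A picture is of the moment at which its call begins. camera_model takes no time and is no camera call.
- finish_job(): hands the job in; it is judged then, once.
Trained networks look in the newest picture that a camera, given by its name, has taken for a name from the list of things; names that differ only in an ending like _2 or _b are one class to them, and where a whole thing is asked for, a point or a joint stands for the part that bears it (a point fixed in the world has none). Each returns a list of dicts, best first, with "p" (0 to 1); they miss things now and then, are a little off and sometimes report something else, mostly with a low value. They report only what shows in the picture. A call takes as long as a camera call. They do not tell look-alikes from the thing itself.
- find_in(target, camera): "location" ([row, column] in pixels, amid what is visible of it).
The state is a dict: "time_s": time; "joints": joint angles; "joint_velocities": joint speeds; "effort": joint torques, N m; "tcp_pos": TCP position; "ee_rot": TCP orientation; "wrist_force": force on the tool from outside, world axes, zero at the start; "moment": the same for the moment, N m; "gripper_width": opening from 0.0 (shut) to 1.0 (fully open); "gripper_force": force on a finger pad.
Only numpy, scipy, OpenCV 4.12 (cv2) and the standard library are available. Lean on these libraries where they do the work, as an engineer would, in place of code of your own. Each camera call takes 0.05 s, during which the arm holds its last target. There are 200 camera calls.

## Task

A steel spacer pin stands at the bottom of the deep slot of the aluminium block, out of reach of fingers. Take the sprung tongs from their stand, squeeze them on the pin, lift it out, lower it gently into the round hole of the low steel block and bed it: press it down for a moment on the hidden stop screw with about 22 N, feeling for it and not forcing anything. Then let it go there, and stand the tongs back in their stand; touch the pin only with the tongs and leave the bottles and the cup alone.

Things in the scene. Friction and masses are not known exactly. Their poses are not given: they have to be found in the camera images.
- tongs: Parallel-action sprung steel tongs, 116 mm tall, 0.3 kg, standing on their tips in the stand. Origin: midway between the lower ends of the two tips, tongs open; z up along the tongs, y from the fixed arm to the sliding arm. The arms stay parallel and close along y, so the middle between the blades is the middle between fingers that squeeze them; this origin does not move with the sliding arm.
- tongs_grip (a point): Point midway between the grip bars, 94 mm above the tips: grip here from above, closing along y. The dark grip bars are 22 mm wide along x, reach from 72 to 116 mm above the tips and are 40 mm apart over their outer faces when open; 36 to 38 mm carries the tongs with blades open enough for the pin, 30 to 32 mm grips the pin, 28.5 mm is fully shut on nothing.
- tongs_slide (a joint): How far the tongs are closed, m: 0 open, 0.008 on the pin, 0.0115 shut. A spring opens them: 10 N to begin to close, 14 N when closed on the pin; grip force beyond this squeezes the pin (a grip of 30 to 40 N holds it well).
- tongs_stop (a point): Underside of the stop bar fixed between the blades, on the axis, 14 mm above the tips: it meets the pin's top when the blades straddle its uppermost 14 mm, and can push on it. The blades are 12 mm wide along x and 4 mm thick along y, 22 mm apart inside (30 mm outside) when open.
- pin: Plain round steel spacer pin, diameter 14 mm, 40 mm tall, both ends chamfered 1 mm, about 0.1 kg, standing upright on the floor of the deep slot at the start, up to 3 mm off its middle. Origin: centre of its lower end, z along the pin.
- deep_block: Aluminium block screwed to the table, 58 mm (x) by 78 mm (y) by 68 mm tall, with a slot in the middle of its top, 22 mm (x) by 40 mm (y), 56 mm deep (floor 12 mm above the table). Origin: centre of its underside. The standing pin's top lies 16 mm below the mouth. The slot takes the blades with the tongs' y along the block's y, either way round.
- pocket_mouth (a point): Middle of the slot's mouth, on top of the deep block, 68 mm above the table.
- socket_block: Low dark steel block screwed to the table, 56 by 56 mm, 34 mm tall, with a round hole for the pin in the middle of its top, 15.6 mm wide, mouth chamfer 1 mm. The hole ends on a stop screw, set anew each time somewhere between 10 and 22 mm below the mouth (not measured: feel for it). Home on it, the pin stands 18 to 30 mm out of the block. Origin: centre of the underside.
- socket_mouth (a point): Centre of the hole's mouth, on top of the low block, 34 mm above the table. The pin slides freely down the hole to the stop screw, which is rigid; it is bedded by pressing it down there with 16 to 28 N for a moment, in the tongs. More harms the screw, and so does a knock: sink onto it slowly, at about 12 mm/s.
- stand: Grey plastic tongs stand screwed to the table, 58 mm (x) by 78 mm (y), 46 mm tall, with a slot 24 mm (x) by 42 mm (y), 38 mm deep (floor 8 mm above the table), mouth chamfer 3 mm, in which the tongs stand on their tips, their y along the stand's y. Origin: centre of the underside.
- stand_mouth (a point): Middle of the mouth of the stand's slot, 46 mm above the table.
- cup: Bystander: clear plastic cup, 71 mm wide, 81 mm tall. Origin: centre of its underside.
- dropper_bottle: Bystander: white dropper bottle, 25 mm wide, 66 mm tall. Origin: centre of its underside.
- reagent_bottle: Bystander: black square bottle, 35 by 31 mm, 60 mm tall. Origin: centre of its underside.
Things that resemble listed ones, but are neither listed nor needed, are in the scene too. What is meant by the tongs is not green, and is the smaller of those in its own colour.

How it is judged (in metres and radians):
On the way, in this order (a step that is already met when the one before it is completed fails the run):
1. the tongs are lifted out of their stand (height (world z) of tongs above 0.05 m), for 0.1 s.
2. the pin is lifted clear of the deep slot, held in the tongs (height (world z) of pin above 0.07 m and contact force between tongs and pin above 1 N), for 0.2 s.
3. the pin is pressed down onto the stop screw in the round hole with over 16 N (z of pin in the frame of socket_mouth below -0.009 m and horizontal distance between pin and socket_mouth below 0.003 m and angle between pin's own z axis and vertical below 0.12 rad and contact force between pin and socket_block above 16 N), for 0.2 s.
4. the tongs let the pin go, home in the hole (z of pin in the frame of socket_mouth below -0.009 m and horizontal distance between pin and socket_mouth below 0.003 m and angle between pin's own z axis and vertical below 0.12 rad and contact force between tongs and pin below 0.1 N), for 0.2 s.
At the end, for the whole second after the job is handed in: The pin stands upright (within 0.12 rad) in the round hole of the low block, its foot at least 9 mm below the mouth and within 3 mm of the axis; the tongs stand at rest in their stand's slot, tips within 8 mm of its floor and 15 mm of its middle, tilted less than 0.2 rad, let go (z of pin in the frame of socket_mouth below -0.009 m and horizontal distance between pin and socket_mouth below 0.003 m and angle between pin's own z axis and vertical below 0.12 rad and horizontal distance between tongs and stand below 0.015 m and z of tongs in the frame of stand below 0.016 m and angle between tongs's own z axis and vertical below 0.2 rad and linear speed of each of tongs, pin below 0.02 m/s); the robot touches nothing.
It fails at once if the fingers touch the pin (contact force between the fingers and pin above 0.5 N).
It fails at once if the pin is forced: over 28 N in the low block or 34 N in the deep one (contact force between pin and socket_block above 28 N or contact force between pin and deep_block above 34 N).
It fails at once if the tongs are forced against a block (over 40 N) (contact force between tongs and deep_block above 40 N or contact force between tongs and socket_block above 40 N).
It fails at once if a bystander is shifted by more than 30 mm (distance of any of cup, dropper_bottle, reagent_bottle from where it was at the start of the episode above 0.03 m).
It also fails if it takes over 54 s, if anything falls off the work surface, if the arm or the gripper's body presses on something with over 40 N, if the wrist force passes 120 N, or if a joint passes its speed limit or range.

## Working session

There is one attempt and no reset: what is moved stays moved. The work goes in short steps, Python scripts to look and compute and a tool call to move; the robot and the scene stay as the last step left them, time stands still between calls to the robot, and variables do not carry over. Pictures are saved under pics/ and viewed, at most 10 in all, crops included, and the job is handed in when it is done.

Besides the shell and the picture viewer there is one more tool, called after "Emit:" by a JSON object that holds its "api" and its "payload", one argument or row to a line. arm_command: Moves the arm, as the interface text tells. Its arguments: {"type":"object","properties":{"motion":{"type":"array"}},"required":["motion"]}

```bash
mkdir -p pics
python3 - <<'E'
from station import *
import cv2,numpy as np
for c in("side","top"):
    im=capture(c); cv2.imwrite(f"pics/{c}0.png",im[:,:,::-1]); np.save(c+"0.npy",im)
    m=camera_model(c); print(c,m["fx"],m["cx"],m["cy"],np.round(m["R"],3).tolist(),np.round(m["t"],3), np.round(-np.array(m["R"]).T@m["t"],3))
    for n in["tongs","tongs_grip","pin","deep_block","socket_block","stand","cup","dropper_bottle","reagent_bottle"]:
        print(n,[(np.round(d["location"],1).tolist(),round(d["p"],2)) for d in find_in(n,c)])
s=sense();print(s)
E
```

```text
side 370.44984306143675 252.65331865108573 186.7320704523484 [[0.84, -0.543, -0.014], [-0.358, -0.535, -0.765], [0.408, 0.648, -0.643]] [-0.456  0.302  0.643] [ 0.229 -0.503  0.638]
tongs [([140.5, 196.6], 0.85), ([167.0, 199.0], 0.65), ([205.0, 189.5], 0.62)]
tongs_grip [([164.0, 194.6], 0.77), ([202.6, 187.7], 0.76), ([142.4, 198.2], 0.56)]
pin [([257.5, 212.9], 0.63)]
deep_block [([229.9, 255.6], 0.87)]
socket_block [([285.2, 295.3], 0.57)]
stand [([190.4, 208.3], 0.57)]
cup [([175.1, 301.6], 0.57)]
dropper_bottle [([256.1, 213.5], 0.5), ([166.2, 194.4], 0.16)]
reagent_bottle [([259.1, 213.7], 0.57), ([223.7, 322.6], 0.55)]
top 409.9030815485814 258.8737079367093 195.03184660517627 [[-0.027, -0.999, -0.025], [-0.985, 0.031, -0.169], [0.17, 0.02, -0.985]] [0.074 0.585 0.835] [0.436 0.039 0.923]
tongs [([267.9, 256.7], 0.92), ([213.7, 149.8], 0.75), ([222.4, 368.4], 0.67)]
tongs_grip [([270.6, 255.1], 0.64), ([211.4, 146.8], 0.54), ([233.8, 198.0], 0.5)]
pin []
deep_block [([217.0, 304.0], 0.68)]
socket_block [([220.6, 368.7], 0.59)]
stand [([238.6, 207.9], 0.91)]
cup [([132.8, 261.
[... 181 characters left out ...]
126299e+01, -1.48172994e+01]), 'joint_velocities': array([-0.00871452, -0.05759255, -0.00518134,  0.0885209 , -0.0846775 ,
        0.06933318]), 'effort': array([-6.69773749e-05, -3.90477991e+01,  1.87626421e+01,  4.22425345e+00,
        1.55516749e-02, -2.63927461e-05]), 'tcp_pos': array([0.18814232, 0.59597256, 0.23056394]), 'ee_rot': array([[ 9.53595963e-01, -3.01089254e-01, -2.69420942e-06],
       [-3.01089254e-01, -9.53595963e-01, -9.59926071e-06],
       [ 3.21047013e-07,  9.96501377e-06, -1.00000000e+00]]), 'wrist_force': array([ 0.88106581,  0.60591729, -0.23409303]), 'moment': array([ 0.00094799,  0.02745905, -0.00745022]), 'gripper_force': 0.0, 'gripper_width': 1.0011883470916105}
```

Run:
```python
import cv2
a=cv2.imread("pics/side0.png");b=cv2.imread("pics/top0.png")
cv2.imwrite("pics/s1.png",cv2.resize(a[110:330,130:400],None,fx=2.7,fy=2.7,interpolation=cv2.INTER_CUBIC))
cv2.imwrite("pics/t1.png",cv2.resize(b[100:320,110:430],None,fx=2.5,fy=2.5,interpolation=cv2.INTER_CUBIC))
```

```text
(no output)
```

View pics/s1.png

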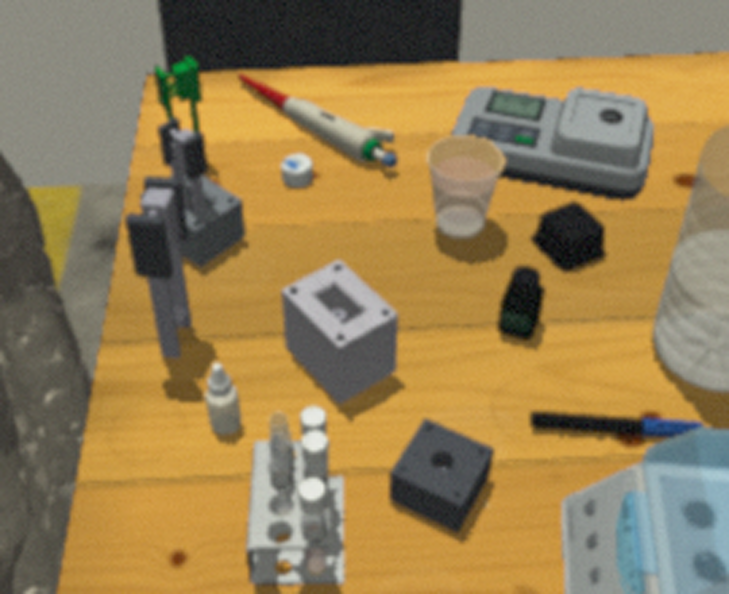

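View pics/t1.png

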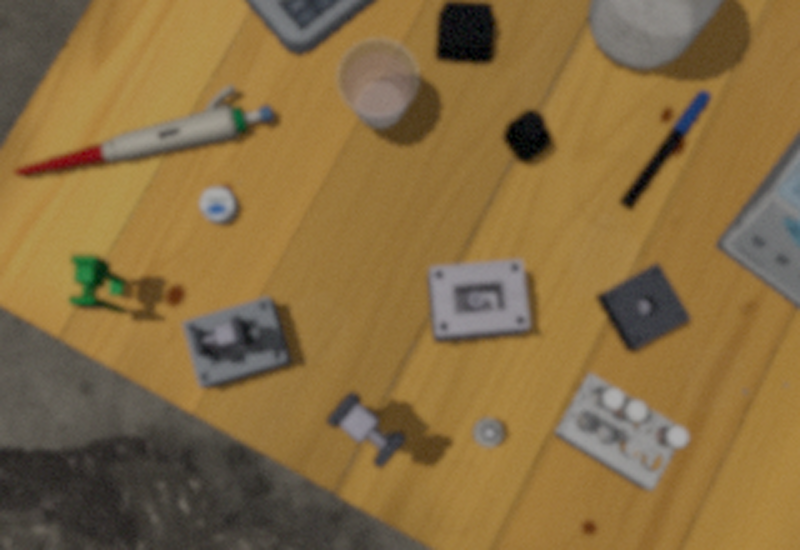

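```bash
cat > h.py <<'E'
import numpy as np,cv2
from scipy.optimize import minimize,least_squares
from scipy.ndimage import map_coordinates
from station import *
def proj(c,X):
    m=camera_model(c);p=np.atleast_2d(X)@np.array(m["R"]).T+m["t"]
    return np.c_[m["fx"]*p[:,0]/p[:,2]+m["cx"],m["fy"]*p[:,1]/p[:,2]+m["cy"]]
def back(c,uv,z):
    m=camera_model(c);R=np.array(m["R"]);o=-R.T@m["t"];uv=np.atleast_2d(uv)
    d=np.c_[(uv[:,0]-m["cx"])/m["fx"],(uv[:,1]-m["cy"])/m["fy"],np.ones(len(uv))]@R
    return o+d*((z-o[2])/d[:,2])[:,None]
def tri(uvs):
    return least_squares(lambda X:np.concatenate([(proj(c,X)[0]-uv) for c,uv in uvs.items()]),[.4,0,.05])
def rect(w,h,z,n=40):
    c=np.array([[-w,-h],[w,-h],[w,h],[-w,h]])/2
    P=np.concatenate([c[i]+(c[(i+1)%4]-c[i])*np.linspace(.05,.95,n)[:,None] for i in range(4)])
    return np.c_[P,np.full(len(P),z)]
def place(P,x,y,a):
    R=np.array([[np.cos(a),-np.sin(a)],[np.sin(a),np.cos(a)]]);return np.c_[P[:,:2]@R.T+[x,y],P[:,2]]
def grad(im):
    g=np.zeros(im.shape[:2])
    for k in range(3):
        b=cv2.GaussianBlur(im[:,:,k].astype(np.float32),(0,0),1.2)
        g=np.maximum(g,np.hypot(cv2.Sobel(b,cv2.CV_32F,1,0),cv2.Sobel(b,cv2.CV_32F,0,1)))
    return np.minimum(g,np.percentile(g,98))
def fit(P,x0,gs):
    def f(q):
        s=0
        for c,g in gs.items():
            uv=proj(c,place(P,q[0],q[1],q[2]*10)); s-=map_coordinates(g,[uv[:,1],uv[:,0]],order=1).mean()
        return s
    best=None
    for da in(-.1,0,.1):
      for dx in(-.004,0,.004):
       for dy in(-.004,0,.004):
        q0=np.array([x0[0]+dx,x0[1]+dy,(x0[2]+da)/10])
        r=minimize(f,q0,method="Nelder-Mead",options=dict(initial_simplex=q0+np.array([[0,0,0],[.004,0,0],[0,.004,0],[0,0,.008]]),xatol=1e-5))
        if best is None or r.fun<best.fun:best=r
    return np.r_[best.x[:2],best.x[2]*10],best.fun
E
python3 - <<'E'
from h import *
g={c:grad(np.load(c+"0.npy")) for c in("side","top")}
# hand-picked corner order: along image; (crop px)
T={"deep":([(432,266),(522,262),(531,332),(435,340)],[(283,290),(338,262),(397,312),(342,346)],.068,(58,78)),
"sock":([(600,300),(658,268),(690,318),(632,350)],[(400,472),(428,422),(492,456),(462,503)],.034,(56,56)),
"stand":([(185,323),(270,300),(290,362),(205,385)],None,.046,(58,78))}
for n,(t,s,z,(w,h)) in T.items():
    t=np.array(t)/2.5+[110,100]; W=back("top",t,z); c=W.mean(0)
    e=W[0]-W[1]; a=np.arctan2(e[1],e[0])-np.pi/2; a=(a+np.pi/2)%np.pi-np.pi/2
    print(n,"init",np.round(W,3)[:,:2].tolist(),a)
    if s is not None:
        s=np.array(s)/2.7+[130,110]; r=tri({"top":t.mean(0),"side":s.mean(0)}); print(" centre tri",np.round(r.x,4),"res",np.round(r.fun,2))
    P=rect(w/1e3,h/1e3,z)
    if n=="deep":P=np.r_[P,rect(.022,.04,z)]
    x0=(c[0],c[1],a)
    for k in(["top"],["side"],["top","side"]):
        print(" ",k,fit(P,x0,{c:g[c] for c in k}))
# tongs
im=np.load("side0.npy")[130:240,165:245];im2=np.load("top0.npy")[200:300,170:300]
a=cv2.resize(im,None,fx=5,fy=5,interpolation=2)[:500];b=cv2.resize(im2,None,fx=3,fy=3,interpolation=2)
o=np.zeros((500,a.shape[1]+b.shape[1],3),np.uint8);o[:500,:a.shape[1]]=a;o[:300,a.shape[1]:]=b
print(o.shape);cv2.imwrite("pics/c2.png",o[:,:,::-1])
E
```

```text
deep init [[0.558, 0.007], [0.559, -0.069], [0.5, -0.073], [0.496, 0.007]] 0.01461975656197767
 centre tri [ 0.5293 -0.0327  0.07  ] res [ 0.3  -0.72 -0.78  0.16]
  ['top'] (array([ 0.53134216, -0.03089397,  0.05568212]), np.float64(-126.03399090485428))Traceback (most recent call last):
  File "<stdin>", line 17, in <module>
  File "h.py", line 37, in fit
    r=minimize(f,q0,method="Nelder-Mead",options=dict(initial_simplex=q0+np.array([[0,0,0],[.004,0,0],[0,.004,0],[0,0,.008]]),xatol=1e-5))
    res = _minimize_neldermead(fun, x0, args, callback, bounds=bounds,
                               **options)
    fxcc = func(xcc)
    fx = function(np.copy(x), *(wrapper_args + args))
  File "h.py", line 30, in f
    uv=proj(c,place(P,q[0],q[1],q[2]*10)); s-=map_coordinates(g,[uv[:,1],uv[:,0]],order=1).mean()
  File "h.py", line 6, in proj
    m=camera_model(c);p=np.atleast_2d(X)@np.array(m["R"]).T+m["t"]
ValueError: time passes only in moves, steps and waits
```

```bash
python3 - <<'E'
s=open("h.py").read().replace("from station import *\n","from station import *\nCM={c:camera_model(c) for c in('side','top')}\n").replace("m=camera_model(c)","m=CM[c]")
open("h.py","w").write(s)
E
cat > fitall.py <<'E'
from h import *
g={c:grad(np.load(c+"0.npy")) for c in("side","top")}
T={"deep":([(432,266),(522,262),(531,332),(435,340)],[(283,290),(338,262),(397,312),(342,346)],.068,(58,78)),
"sock":([(600,300),(658,268),(690,318),(632,350)],[(392,472),(428,422),(492,456),(462,503)],.034,(56,56)),
"stand":([(185,323),(270,300),(290,362),(205,385)],None,.046,(58,78))}
for n,(t,s,z,(w,h)) in T.items():
    t=np.array(t)/2.5+[110,100]; W=back("top",t,z); c=W.mean(0)
    e=W[0]-W[1]; a=np.arctan2(e[1],e[0])-np.pi/2; a=(a+np.pi/2)%np.pi-np.pi/2
    print(n,"init",np.round(c,4),a)
    if s is not None:
        s=np.array(s)/2.7+[130,110]; r=tri({"top":t.mean(0),"side":s.mean(0)}); print(" centre tri",np.round(r.x,4),"res",np.round(r.fun,2))
    P=rect(w/1e3,h/1e3,z)
    if n=="deep":P=np.r_[P,rect(.022,.04,z)]
    for k in(["top"],["side"],["top","side"]):
        q,f=fit(P,(c[0],c[1],a),{c:g[c] for c in k});print(" ",k,np.round(q,4),round(f,1))
im=np.load("side0.npy")[130:240,165:245];im2=np.load("top0.npy")[200:300,170:300]
a=cv2.resize(im,None,fx=5,fy=5,interpolation=2)[:500];b=cv2.resize(im2,None,fx=3,fy=3,interpolation=2)
o=np.zeros((500,a.shape[1]+b.shape[1],3),np.uint8);o[:500,:a.shape[1]]=a;o[:300,a.shape[1]:]=b
print(o.shape);cv2.imwrite("pics/c2.png",o[:,:,::-1])
E
python3 fitall.py
```

```text
deep init [ 0.5282 -0.0321  0.068 ] 0.01461975656197767
 centre tri [ 0.5293 -0.0327  0.07  ] res [ 0.3  -0.72 -0.78  0.16]
  ['top'] [ 0.5313 -0.0309  0.0557] -126.0
  ['side'] [ 0.5315 -0.0295  0.0674] -185.6
  ['top', 'side'] [ 0.5314 -0.0301  0.0611] -309.6
sock init [ 0.5198 -0.1769  0.034 ] 0.4706620891249549
 centre tri [ 0.5221 -0.1783  0.0332] res [ 0.48 -1.06 -1.01  0.24]
  ['top'] [ 0.5208 -0.1752  0.4645] -141.5
  ['side'] [ 0.525  -0.1768  0.4288] -160.3
  ['top', 'side'] [ 0.5226 -0.1756  0.4558] -289.6
stand init [0.5001 0.1749 0.046 ] 0.2365181599231252
  ['top'] [0.502  0.1767 0.252 ] -118.4
  ['side'] [0.5024 0.1804 0.3702] -127.7
  ['top', 'side'] [0.5022 0.1777 0.2758] -239.3
(500, 790, 3)
```

View pics/c2.png

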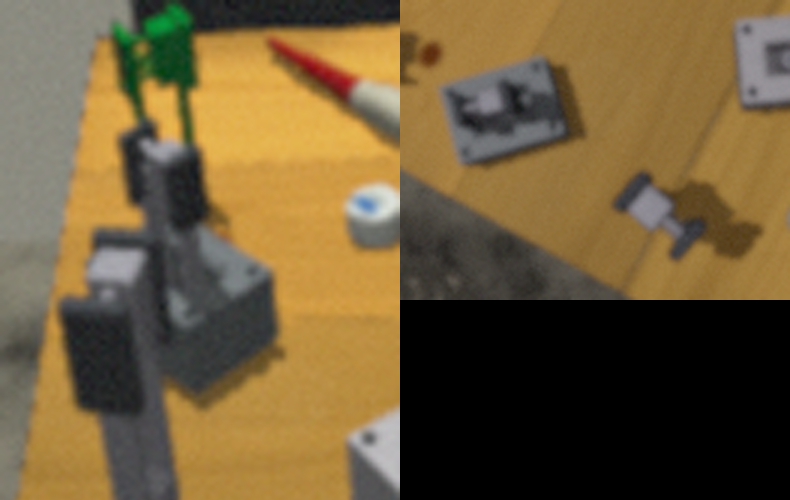

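```bash
cat > ov.py <<'E'
from h import *
import sys
def ov(fn,q,z,crops,suf="0",k=8):
    P=[place(rect(.022,.04,z,12),*q),place(rect(.022,.04,z-.044,12),*q),place(rect(.058,.078,.046,12),.5021,.1772,.26)]
    o=[]
    for c,(r0,r1,c0,c1) in crops.items():
        a=cv2.resize(np.load(c+suf+".npy")[r0:r1,c0:c1],None,fx=k,fy=k,interpolation=2)
        for p,col in zip(P,[(255,0,0),(0,255,0),(255,255,0)]):
            for u,v in proj(c,p):cv2.circle(a,(int((u-c0+.5)*k),int((v-r0+.5)*k)),1,col,-1)
        o.append(a)
    h=max(a.shape[0] for a in o);o=[cv2.copyMakeBorder(a,0,h-a.shape[0],0,0,0) for a in o]
    cv2.imwrite(fn,np.hstack(o)[:,:,::-1])
if __name__=="__main__":
    ov("pics/o1.png",(.5021,.1772,.26),.124,{"side":(150,222,182,227),"top":(215,260,180,230)})
E
python3 ov.py
```

```text
(no output)
```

View pics/o1.png

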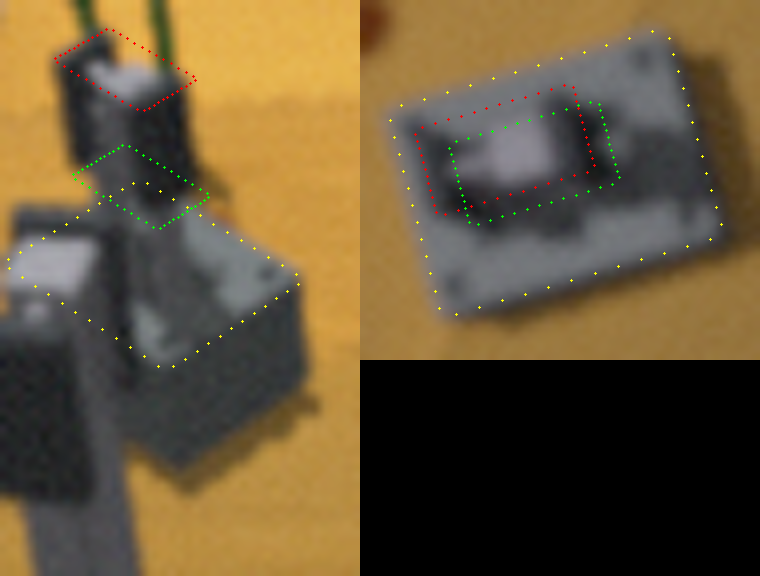

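Run:
```python
from h import *
g={c:grad(np.load(c+"0.npy")) for c in("side","top")}
P=rect(.022,.04,.124);P=P[abs(P[:,1])>.014]
for k in(["top"],["side"],["top","side"]):
    q,f=fit(P,(.500,.1772,.26),{c:g[c] for c in k});print(k,np.round(q,4),round(f,1))
# fixed yaw
P2=rect(.022,.04,.08);P2=P2[abs(P2[:,1])>.014]
# triangulated height of the light crosspiece top: pixel picks from overlay
r=tri({"top":(180+150/8,215+150/8),"side":(182+122/8,150+78/8)});print(r.x,r.fun)
```

```text
['top'] [0.5047 0.183  0.1674] -121.9
['side'] [0.5018 0.1815 0.4284] -198.8
['top', 'side'] [0.5034 0.1826 0.2506] -317.4
[0.50121612 0.17554027 0.12083177] [-0.00753266  0.02075435  0.02650904 -0.00406135]
```

Run:
```python
from h import *
print("grip mid",back("top",(198.9,234.1),.124))
r=tri({"top":(255.2,266),"side":(188.1,182.2)});print("big tongs",r.x,r.fun)
r=tri({"top":(146,209),"side":(198,137)});print("green",r.x,r.fun)
```

```text
grip mid [[0.50030768 0.17469265 0.124     ]]
big tongs [0.4337872  0.06584472 0.15768584] [-0.42335989  1.21156845  1.41835216 -0.19873096]
green [0.55549142 0.28468951 0.1077255 ] [ 0.02231539 -0.06060251 -0.08382239  0.01326977]
```

Emit:
{"api": "arm_command", "payload": {
  "motion": [
    [87,35,25.5,0,0,0,0.14],
    [87,38,20,0,0,0,0.14],
    [87,40,14,0,0,0,0.14],
    [87,42,8,0,0,0,0.14],
    [87,43,2,0,0,0,0.14],
    [87,43,-4,0,0,0,0.14],
    [87,42,-10,0,0,0,0.14],
    [87,40,-15,0,0,0,0.14]
  ]
}}

```text
time_s: 1.8
tcp_pos: [0.3969, 0.3211, 0.2309]
ee_rot: [[0.139, -0.99, 0.001], [-0.99, -0.139, 0.001], [-0.001, -0.001, -1.0]]
wrist_force: [0.4, 0.1, -0.3]
gripper_width: 0.996
gripper_force: 0.0
```

Emit:
{"api": "arm_command", "payload": {
  "motion": [
    [87,19.7,-10.3,0,0,0,0.1456],
    [87,18,-13,0,0,0,0.1456],
    [87,15.9,-15.5,0,0,0,0.1456],
    [87,13.5,-17.6,0,0,0,0.1456],
    [87,10.8,-19.4,0,0,0,0.1456],
    [87,7.9,-20.8,0,0,0,0.1456],
    [87,4.8,-21.7,0,0,0,0.1456],
    [87,1.6,-22.1,0,0,0,0.1456]
  ]
}}

```text
time_s: 2.6
tcp_pos: [0.5005, 0.1777, 0.2307]
ee_rot: [[-0.855, -0.518, 0.0], [-0.518, 0.855, 0.0], [-0.0, -0.0, -1.0]]
wrist_force: [-0.2, -0.3, -0.4]
gripper_width: 1.002
gripper_force: 0.0
```

Emit:
{"api": "arm_command", "payload": {
  "motion": [
    [80,0,0,0,0,0,0.146],
    [70,0,0,0,0,0,0.146],
    [70,0,0,0,0,0,0],
    [70,0,0,0,0,0,0]
  ]
}}

```text
time_s: 3.0
tcp_pos: [0.5, 0.1785, 0.2306]
ee_rot: [[-0.966, -0.259, 0.0], [-0.259, 0.966, 0.0], [-0.0, -0.0, -1.0]]
wrist_force: [-0.4, 0.3, 0.1]
gripper_width: 0.817
gripper_force: 0.0
```

```bash
cat > go.py <<'E'
# go.py x y z yaw(deg of tool x): prints remaining move in tool axes
from h import *
import sys
s=sense();R=s["ee_rot"];x,y,z,a=map(float,sys.argv[1:5])
d=np.array([x,y,z])-s["tcp_pos"];th=np.degrees(np.arctan2(R[1,0],R[0,0]));da=(a-th+180)%360-180
print("t",s["time_s"],"tcp",np.round(s["tcp_pos"],4),"th",round(th,2),"move mm",np.round(R.T@d*1e3,1),"rz",round(-np.radians(da),4),"w",round(s["gripper_width"]*87,1),"F",np.round(s["wrist_force"],1),"gf",round(s["gripper_force"],1),"q6",np.round(s["joints"],0))
E
python3 go.py .5005 .176 .091 -165.2
```

```text
t 3.0 tcp [0.5    0.1785 0.2306] th -164.98 move mm [  0.2  -2.5 139.6] rz 0.0039 w 71.0 F [-0.4  0.3  0.1] gf 0.0 q6 [  37.   13.  -13.    0.  -64. -112.]
```

Emit:
{"api": "arm_command", "payload": {
  "motion": [
    [65,0.2,-2.5,30,0,0,0],
    [62,0,0,35,0,0,0],
    [62,0,0,30,0,0,0],
    [62,0,0,25,0,0,0],
    [62,0,0,15,0,0,0],
    [62,0,0,4.6,0,0,0],
    [62,0,0,0,0,0,0]
  ]
}}

```text
time_s: 3.7
tcp_pos: [0.5003, 0.1761, 0.0907]
ee_rot: [[-0.966, -0.258, -0.001], [-0.258, 0.966, -0.001], [0.001, -0.001, -1.0]]
wrist_force: [0.8, 0.5, 1.4]
gripper_width: 0.713
gripper_force: 0.0
```

```bash
python3 go.py .5005 .176 .091 -165.2
python3 - <<'E'
from h import *
o=[]
for c,(r0,r1,c0,c1) in {"side":(110,210,150,250),"top":(180,280,150,250)}.items():
    im=capture(c);np.save(c+"1.npy",im);o.append(cv2.resize(im[r0:r1,c0:c1],None,fx=4,fy=4,interpolation=2))
cv2.imwrite("pics/g1.png",np.hstack(o)[:,:,::-1])
E
```

```text
t 3.7 tcp [0.5003 0.1761 0.0907] th -165.06 move mm [-0.1 -0.1 -0.3] rz 0.0025 w 62.0 F [0.8 0.5 1.4] gf 0.0 q6 [  37.   21.  -23.    0.  -45. -112.]
```

View pics/g1.png

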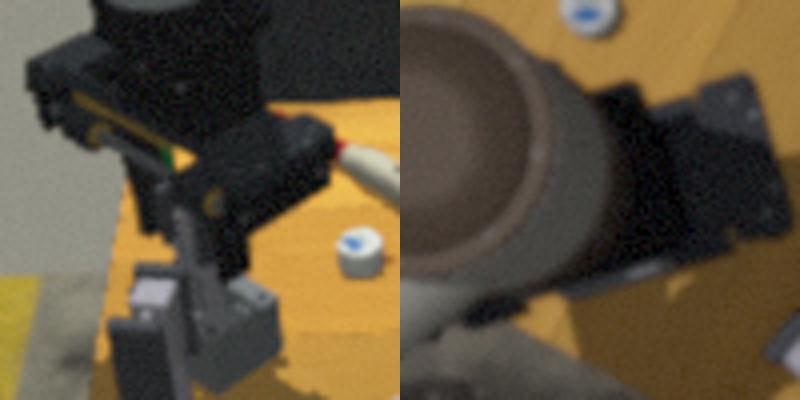

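Emit:
{"api": "arm_command", "payload": {
  "motion": [
    [50,0,0,0,0,0,0],
    [42,0,0,0,0,0,0],
    [36.5,0,0,0,0,0,0],
    [36.5,0,0,0,0,0,0],
    [36.5,0,0,0,0,0,0]
  ]
}}

```text
time_s: 4.3
tcp_pos: [0.5005, 0.1762, 0.0911]
ee_rot: [[-0.967, -0.256, 0.0], [-0.256, 0.967, 0.001], [-0.001, 0.0, -1.0]]
wrist_force: [0.2, 0.5, -0.6]
gripper_width: 0.433
gripper_force: 10.6
```

Emit:
{"api": "arm_command", "payload": {
  "motion": [
    [36.5,0,0,-6,0,0,0],
    [36.5,0,0,-12,0,0,0],
    [36.5,0,0,-18,0,0,0],
    [36.5,0,0,-20,0,0,0],
    [36.5,0,0,-20,0,0,0],
    [36.5,0,0,-18,0,0,0],
    [36.5,0,0,-12,0,0,0],
    [36.5,0,0,-4,0,0,0]
  ]
}}

```text
time_s: 5.1
tcp_pos: [0.5008, 0.1762, 0.2027]
ee_rot: [[-0.967, -0.256, 0.002], [-0.256, 0.967, 0.001], [-0.003, 0.001, -1.0]]
wrist_force: [-0.3, -0.6, -3.3]
gripper_width: 0.42
gripper_force: 11.5
```

```bash
python3 go.py .5314 -.0303 .201 -176.5
```

```text
t 5.1 tcp [0.5008 0.1762 0.2027] th -165.16 move mm [  23.3 -207.5    1.4] rz 0.1979 w 36.6 F [-0.3 -0.6 -3.3] gf 11.5 q6 [  37.   14.  -15.    0.  -60. -112.]
```

Emit:
{"api": "arm_command", "payload": {
  "motion": [
    [36.5,0,-8,0,0,0,0.099],
    [36.5,0,-20,0,0,0,0.099],
    [36.5,-3,-32,0,0,0,0],
    [36.5,-3,-34,0,0,0,0],
    [36.5,-4,-34,0,0,0,0],
    [36.5,-4,-34,0,0,0,0],
    [36.5,-3,-28,0,0,0,0],
    [36.5,0,-14,0,0,0,0]
  ]
}}

```text
time_s: 5.9
tcp_pos: [0.5329, -0.0281, 0.2]
ee_rot: [[-0.998, -0.059, -0.002], [-0.059, 0.998, -0.0], [0.002, -0.0, -1.0]]
wrist_force: [-0.1, 0.1, -3.4]
gripper_width: 0.42
gripper_force: 11.5
```

Emit:
{"api": "arm_command", "payload": {
  "motion": [
    [36.5,0,0,0,0,0,0],
    [36.5,0,0,0,0,0,0]
  ]
}}

```text
time_s: 6.1
tcp_pos: [0.533, -0.0259, 0.2005]
ee_rot: [[-0.998, -0.06, -0.001], [-0.06, 0.998, 0.0], [0.001, 0.0, -1.0]]
wrist_force: [-0.6, 0.3, -3.0]
gripper_width: 0.425
gripper_force: 11.5
```

```bash
python3 go.py .5314 -.0303 .201 -176.5
python3 - <<'E'
from h import *
o=[]
for c,(r0,r1,c0,c1) in {"side":(130,260,200,300),"top":(160,260,250,350)}.items():
    im=capture(c);np.save(c+"2.npy",im);o.append(cv2.resize(im[r0:r1,c0:c1],None,fx=4,fy=4,interpolation=2))
h=max(a.shape[0] for a in o);o=[cv2.copyMakeBorder(a,0,h-a.shape[0],0,0,0) for a in o]
cv2.imwrite("pics/g2.png",np.hstack(o)[:,:,::-1])
# block details again, each view, from frame 0: slot fit only / outline only
g={c:grad(np.load(c+"0.npy")) for c in("side","top")}
for nm,P in(("outline",rect(.058,.078,.068)),("slot",rect(.022,.04,.068))):
    for k in(["top"],["side"]):print(nm,k,np.round(fit(P,(.5314,-.0303,.06),{c:g[c] for c in k})[0],4))
E
```

```text
t 6.1 tcp [ 0.533  -0.0259  0.2005] th -176.53 move mm [ 1.9 -4.3 -0.5] rz -0.0006 w 36.9 F [-0.6  0.3 -3. ] gf 11.5 q6 [  15.   15.  -15.   -0.  -60. -101.]
outline ['top'] [ 0.5314 -0.0306  0.0539]
outline ['side'] [ 0.5317 -0.0288  0.0637]
slot ['top'] [ 0.5313 -0.0312  0.0584]
slot ['side'] [ 0.5313 -0.0301  0.0795]
```

View pics/g2.png

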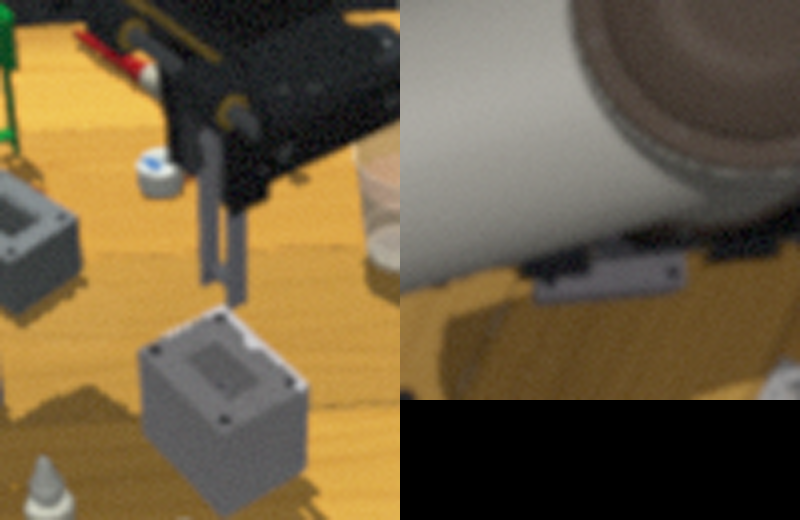

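Run:
```python
from h import *
im=np.load("side2.npy");sat=(im[:,:,0].astype(int)-im[:,:,2])
A=[]
for r in range(176,198):
    A.append(sat[r,240:270])
A=np.array(A);print(A[::3])
tcp=np.array([.533,-.0259]);th=np.radians(-176.53)
for z in(.125,.135,.145):
    for off in(-.004,0,.004):
        c=np.r_[tcp+off*np.array([np.cos(th),np.sin(th)]),z]
        yv=np.r_[np.sin(th),-np.cos(th),0]
        hw=.011-(.040-.0369)/2+.002
        print(z,off,np.round([proj("side",c)[0],proj("side",c+hw*yv)[0],proj("side",c-hw*yv)[0]],2).tolist())
```

```text
[[  2   4   5   2   9  54 115 141 131  65  10  -1  -3  -1  -3  -1  -2   1
  -11   0  -8   7   0  -2  -1  -5  25  72 119 143]
 [ 56  65  70  88 119 134 149 150 140  76  15  -2  -8  -1   5   1  -3  -5
    3   2  -8   0  -5  -1   7  24  55 107 142 148]
 [142 150 149 149 146 150 143 148 137  76  13  -3  -4   1  38  94  62  15
   -2  -3   7  46  99 127 134 140 147 145 144 146]
 [145 147 148 148 147 146 150 145 143  85  22  -4  -5  -3  38 104  58   8
   -4  -7   0  55 125 154 150 146 146 147 148 149]
 [146 146 148 146 144 144 149 148 144  97  31  -2  -5  -4  40 108  67  13
   -7  -3   4  56 130 145 153 148 148 146 148 147]
 [150 149 149 151 151 148 148 151 142  91  27  -2  -4  -4  43 109  74  15
   -5  -5   4  54 125 150 146 145 149 147 144 141]
 [135 136 133 134 140 142 137 139 130  90  28  -2  -6  -7  33  91  60  11
   -5  -8   1  45 109 132 135 134 136 138 135 133]
 [138 138 138 136 136 136 133 138 129  99  38   4  -5  -2  -3  -7  -3  -1
   -6  -3   1  46 114 134 134 128 132 132 134 137]]
0.125 -0.004 [[256.12, 199.93], [252.83, 196.99], [259.47, 202.92]]
0.125 0 [[254.56, 200.72], [251.28, 197.77], [257.91, 203.72]]
0.125 0.004 [[253.0, 201.51], [249.73, 198.55], [256.34, 204.53]]
0.135 -0.004 [[256.08, 196.3], [252.76, 193.37], [259.46, 199.28]]
0.135 0 [[254.51, 197.09], [251.2, 194.15], [257.88, 200.08]]
0.135 0.004 [[252.93, 197.88], [249.63, 194.92], [256.3, 200.89]]
0.145 -0.004 [[256.04, 192.61], [252.7, 189.69], [259.45, 195.58]]
0.145 0 [[254.46, 193.4], [251.12, 190.46], [257.86, 196.38]]
0.145 0.004 [[252.86, 194.18], [249.53, 191.24], [256.26, 197.19]]
```

Run:
```python
from h import *
t=np.linspace(0,2*np.pi,60)
o=[]
for c,(r0,r1,c0,c1),q in(("top",(202,236,283,323),(.5314,-.0309,.058)),("side",(200,260,235,280),(.5315,-.0296,.066))):
    k=10;a=cv2.resize(np.load(c+"0.npy")[r0:r1,c0:c1],None,fx=k,fy=k,interpolation=2)
    a=np.clip((a.astype(float)-20)*1.3,0,255).astype(np.uint8)
    for P,col in((rect(.022,.04,.068,20),(255,0,0)),(rect(.058,.078,.068,20),(255,255,0)),(np.c_[.007*np.cos(t),.007*np.sin(t),0*t+.052],(0,255,0))):
        for u,v in proj(c,place(P,*q)):cv2.circle(a,(int((u-c0+.5)*k),int((v-r0+.5)*k)),1,col,-1)
    o.append(a)
h=max(a.shape[0] for a in o);o=[cv2.copyMakeBorder(a,0,h-a.shape[0],0,0,0) for a in o]
i=np.hstack(o)[:600,:800];cv2.imwrite("pics/p1.png",i[:,:,::-1])
```

```text
(no output)
```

View pics/p1.png

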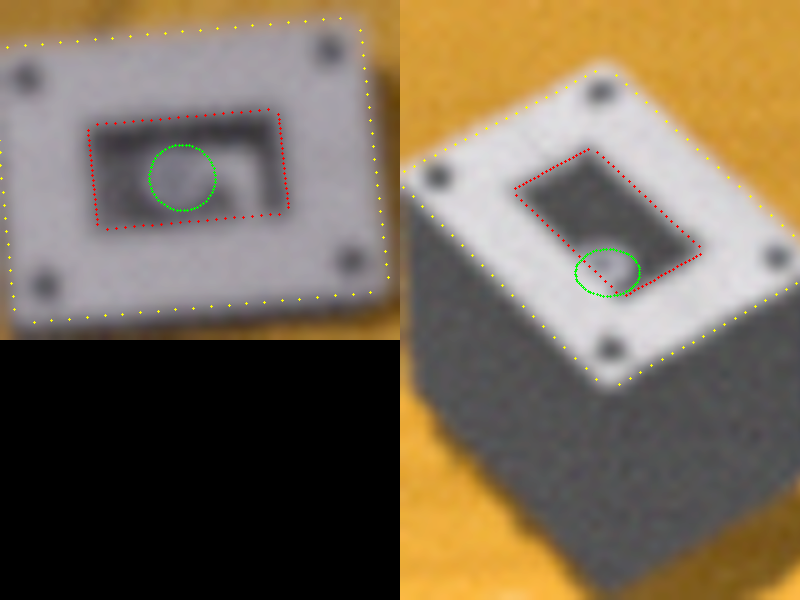

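Run:
```python
from h import *
o=[]
for c,(r0,r1,c0,c1),q in(("top",(211,226,290,314),(.5314,-.0309,.058)),("side",(213,231,244,268),(.5315,-.0296,.066))):
    k=16;a=cv2.resize(np.load(c+"0.npy")[r0:r1,c0:c1].mean(2).astype(np.float32),None,fx=k,fy=k,interpolation=2)
    a=np.clip((a-50)*255/120,0,255).astype(np.uint8);a=cv2.cvtColor(a,cv2.COLOR_GRAY2BGR)
    t=np.linspace(0,2*np.pi,40)
    for dy,col in((0,(0,255,0)),(.002,(0,0,255))):
        for u,v in proj(c,place(np.c_[.007*np.cos(t),.007*np.sin(t)+dy,0*t+.052],*q)):cv2.circle(a,(int((u-c0+.5)*k),int((v-r0+.5)*k)),1,col,-1)
    o.append(a)
h=max(a.shape[0] for a in o);o=[cv2.copyMakeBorder(a,0,h-a.shape[0],0,0,0) for a in o]
cv2.imwrite("pics/p2.png",np.hstack(o))
```

```text
(no output)
```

View pics/p2.png

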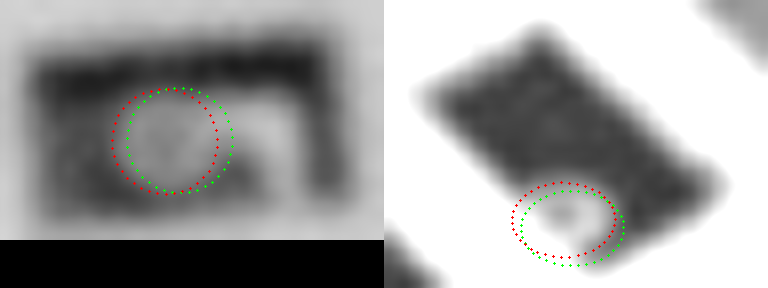

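```bash
python3 go.py .5293 -.0285 .1231 -176.6
```

```text
t 6.2 tcp [ 0.5332 -0.0252  0.2008] th -176.44 move mm [ 4.  -3.  77.7] rz 0.0027 w 36.8 F [ 0.   0.7 -3.5] gf 11.5 q6 [  15.   15.  -15.   -0.  -60. -101.]
```

Emit:
{"api": "arm_command", "payload": {
  "motion": [
    [37,2,-1.5,10,0,0,0.003],
    [37,2,-1.5,15,0,0,0],
    [37,0,0,7,0,0,0],
    [37,0,0,0,0,0,0],
    [37,0,0,0,0,0,0]
  ]
}}

```text
time_s: 6.7
tcp_pos: [0.5298, -0.0291, 0.1691]
ee_rot: [[-0.998, -0.059, 0.0], [-0.059, 0.998, -0.0], [-0.0, -0.0, -1.0]]
wrist_force: [0.2, 0.3, -2.5]
gripper_width: 0.427
gripper_force: 11.3
```

```bash
python3 go.py .5293 -.0285 .1231 -176.6
cat > blade.py <<'E'
from h import *
import sys
# tongs' offset along tool x, seen by the side camera: mean of blade silhouettes
def edges(row):
    x=np.arange(len(row));s=row<72;e=[]
    for i in range(len(row)-1):
        if s[i]!=s[i+1]:e.append(i+(72-row[i])/(row[i+1]-row[i]))
    return e
im=capture("side");np.save("side_last.npy",im);s=sense();tcp=s["tcp_pos"];R=s["ee_rot"]
res=[]
zt=tcp[2]-.0831
for z in np.linspace(zt+.018,zt+.04,12):
    u,v=proj("side",[tcp[0],tcp[1],z])[0];r=int(round(v));c0=int(u)-9
    row=(im[r-1:r+2,:,0].astype(float)-im[r-1:r+2,:,2]).mean(0)[c0:c0+20]
    e=edges(row)
    if len(e)==4:
        m=np.mean(e)+c0;up=proj("side",np.r_[tcp[:2],z]+.001*R[:,0])[0][0]-u;res.append((m-u)/up)
print("off along tool x mm",np.round(res,2),np.median(res) if res else None)
E
python3 blade.py
```

```text
t 6.7 tcp [ 0.5298 -0.0291  0.1691] th -176.64 move mm [ 0.5  0.6 45.9] rz -0.0006 w 37.2 F [ 0.2  0.3 -2.5] gf 11.3 q6 [  14.   16.  -18.    0.  -56. -101.]
off along tool x mm [-1.87 -1.88 -1.89 -1.92] -1.8864895245256121
```

Emit:
{"api": "arm_command", "payload": {
  "motion": [
    [37,0.3,0.4,8,0,0,0],
    [37,0,0,10,0,0,0],
    [37,0,0,8,0,0,0],
    [37,0,0,6,0,0,0],
    [37,0,0,6,0,0,0],
    [37,0,0,4,0,0,0],
    [37,0,0,1,0,0,0],
    [37,0,0,0,0,0,0]
  ]
}}

```text
time_s: 7.55
tcp_pos: [0.5293, -0.0289, 0.1259]
ee_rot: [[-0.998, -0.058, 0.0], [-0.058, 0.998, -0.0], [-0.0, -0.0, -1.0]]
wrist_force: [-0.0, 0.6, -3.5]
gripper_width: 0.429
gripper_force: 11.3
```

Emit:
{"api": "arm_command", "payload": {
  "motion": [
    [37,0,0,1,0,0,0],
    [37,0,0,1,0,0,0]
  ]
}}

```text
time_s: 7.75
tcp_pos: [0.5294, -0.0289, 0.1242]
ee_rot: [[-0.998, -0.058, 0.001], [-0.058, 0.998, 0.0], [-0.001, 0.0, -1.0]]
wrist_force: [0.9, -0.2, -3.1]
gripper_width: 0.426
gripper_force: 11.3
```

Emit:
{"api": "arm_command", "payload": {
  "motion": [
    [37,0,0,1,0,0,0],
    [37,0,0,0.8,0,0,0],
    [37,0,0,0,0,0,0]
  ]
}}

```text
time_s: 8.05
tcp_pos: [0.5291, -0.029, 0.122]
ee_rot: [[-0.998, -0.058, -0.0], [-0.058, 0.998, -0.0], [0.0, -0.0, -1.0]]
wrist_force: [-0.0, -0.5, -2.9]
gripper_width: 0.428
gripper_force: 11.3
```

Emit:
{"api": "arm_command", "payload": {
  "motion": [
    [37,0,0,0.6,0,0,0],
    [37,0,0,0,0,0,0]
  ]
}}

```text
time_s: 8.25
tcp_pos: [0.5292, -0.0289, 0.1215]
ee_rot: [[-0.998, -0.058, -0.0], [-0.058, 0.998, -0.0], [0.0, 0.0, -1.0]]
wrist_force: [-0.1, 0.3, -2.5]
gripper_width: 0.427
gripper_force: 11.3
```

Emit:
{"api": "arm_command", "payload": {
  "motion": [
    [37,0,0,0.5,0,0,0],
    [37,0,0,0,0,0,0]
  ]
}}

```text
time_s: 8.45
tcp_pos: [0.5294, -0.029, 0.1213]
ee_rot: [[-0.998, -0.058, 0.0], [-0.058, 0.998, -0.0], [-0.0, -0.0, -1.0]]
wrist_force: [0.4, 0.7, -1.6]
gripper_width: 0.428
gripper_force: 11.3
```

Contact is expected about now; I keep on in small steps.

Emit:
{"api": "arm_command", "payload": {
  "motion": [
    [37,0,0,0.4,0,0,0],
    [37,0,0,0,0,0,0]
  ]
}}

```text
time_s: 8.65
tcp_pos: [0.5296, -0.029, 0.1212]
ee_rot: [[-0.998, -0.058, 0.001], [-0.058, 0.998, -0.0], [-0.001, -0.0, -1.0]]
wrist_force: [0.0, -0.5, 3.0]
gripper_width: 0.426
gripper_force: 11.4
```

Emit:
{"api": "arm_command", "payload": {
  "motion": [
    [37,0,0,0.4,0,0,0],
    [37,0,0,0,0,0,0]
  ]
}}

```text
time_s: 8.85
tcp_pos: [0.5299, -0.029, 0.1212]
ee_rot: [[-0.998, -0.058, 0.002], [-0.058, 0.998, -0.0], [-0.002, -0.0, -1.0]]
wrist_force: [-1.0, 0.1, 5.8]
gripper_width: 0.429
gripper_force: 11.4
```

Emit:
{"api": "arm_command", "payload": {
  "motion": [
    [35,0,0,-0.6,0,0,0],
    [33,0,0,0,0,0,0],
    [30,0,0,0,0,0,0],
    [25,0,0,0,0,0,0],
    [20,0,0,0,0,0,0],
    [20,0,0,0,0,0,0],
    [20,0,0,0,0,0,0]
  ]
}}

```text
time_s: 9.55
tcp_pos: [0.5297, -0.0283, 0.1213]
ee_rot: [[-0.998, -0.058, 0.001], [-0.058, 0.998, 0.001], [-0.001, 0.001, -1.0]]
wrist_force: [-1.3, 2.2, 5.4]
gripper_width: 0.344
gripper_force: 30.0
```

Emit:
{"api": "arm_command", "payload": {
  "motion": [
    [20,0,0,-3,0,0,0],
    [20,0,0,-6,0,0,0],
    [20,0,0,-10,0,0,0],
    [20,0,0,-15,0,0,0],
    [20,0,0,-18,0,0,0],
    [20,0,0,-18,0,0,0],
    [20,0,0,-12,0,0,0],
    [20,0,0,-3,0,0,0]
  ]
}}

```text
time_s: 10.35
tcp_pos: [0.5299, -0.0288, 0.2075]
ee_rot: [[-0.998, -0.058, 0.003], [-0.058, 0.998, 0.001], [-0.003, 0.0, -1.0]]
wrist_force: [0.3, 0.9, -3.3]
gripper_width: 0.344
gripper_force: 30.0
```

Emit:
{"api": "arm_command", "payload": {
  "motion": [
    [20,0,0,0,0,0,0],
    [20,0,0,0,0,0,0],
    [20,0,0,0,0,0,0]
  ]
}}

```text
time_s: 10.65
tcp_pos: [0.5286, -0.029, 0.2048]
ee_rot: [[-0.998, -0.058, -0.002], [-0.058, 0.998, -0.0], [0.002, -0.0, -1.0]]
wrist_force: [0.5, 0.1, -3.0]
gripper_width: 0.342
gripper_force: 30.0
```

```bash
python3 go.py .5205 -.1762 .205 -176.6
python3 - <<'E'
from h import *
im=capture("side");np.save("side3.npy",im)
cv2.imwrite("pics/l1.png",cv2.resize(im[130:330,200:350],None,fx=3,fy=3,interpolation=2)[:,:,::-1])
E
```

```text
t 10.65 tcp [ 0.5286 -0.029   0.2048] th -176.69 move mm [ 1.660e+01 -1.465e+02 -1.000e-01] rz -0.0015 w 29.7 F [ 0.5  0.1 -3. ] gf 30.0 q6 [  14.   14.  -15.   -0.  -61. -101.]
```

View pics/l1.png

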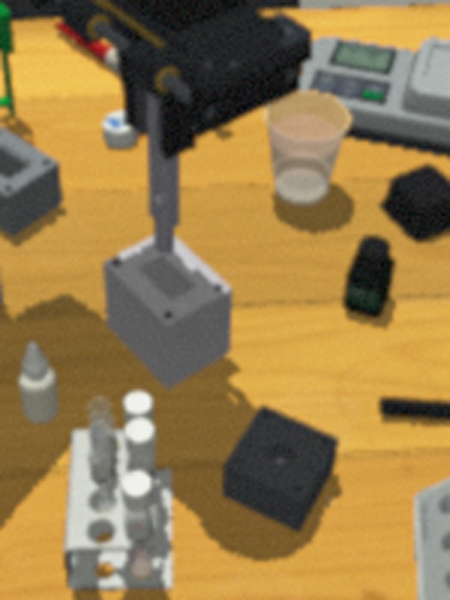

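Run:
```python
from h import *
t=np.linspace(0,2*np.pi,80)
circ=lambda r:np.c_[r*np.cos(t),r*np.sin(t),0*t+.034]
for f in("0","3"):
  for c in("side","top"):
    if f=="3" and c=="top":continue
    g={c:grad(np.load(c+f+".npy"))}
    for nm,P in(("out",rect(.056,.056,.034)),("r8.8",circ(.0088)),("r7.8",circ(.0078)),("out+base",np.r_[rect(.056,.056,.034),rect(.056,.056,.034)])):
        q,v=fit(P,(.522,-.176,.455),g);print(f,c,nm,np.round(q,4),round(v,1))
for c,(r,k) in {"side":(280,294),"top":(223,368)}.items():
    print(c);print(np.load(c+"0.npy")[r-6:r+7,k-8:k+9].mean(2).astype(int))
```

```text
0 side out [ 0.525  -0.1768  0.4288] -160.3
0 side r8.8 [ 0.525  -0.1749  0.2747] -69.7
0 side r7.8 [ 0.5246 -0.1749  0.4232] -77.9
0 side out+base [ 0.525  -0.1768  0.4288] -160.3
0 top out [ 0.5208 -0.1752  0.4645] -141.5
0 top r8.8 [ 0.522  -0.1727  0.2128] -49.4
0 top r7.8 [ 0.5222 -0.1738 -0.8397] -63.4
0 top out+base [ 0.5208 -0.1752  0.4645] -141.5
3 side out [ 0.5261 -0.1788  0.5646] -131.3
3 side r8.8 [ 0.5237 -0.1768  0.2676] -18.8
3 side r7.8 [ 0.5246 -0.1757  0.1478] -20.7
3 side out+base [ 0.5261 -0.1788  0.5646] -131.3
side
[[82 84 82 79 82 81 83 83 79 82 82 81 84 84 83 80 82]
 [85 83 83 83 82 82 82 80 83 80 82 83 81 83 82 82 81]
 [83 83 80 84 82 79 75 75 79 81 82 77 83 79 84 78 85]
 [82 84 81 82 75 69 62 61 57 65 70 78 82 84 85 82 83]
 [81 83 82 76 64 51 44 47 46 50 56 76 81 80 80 85 81]
 [79 82 83 70 54 44 42 45 40 41 41 63 76 82 79 83 80]
 [80 81 80 66 47 41 34 40 42 42 44 53 73 84 82 78 83]
 [82 83 82 72 51 41 42 40 38 40 40 57 74 81 84 80 79]
 [84 80 82 76 64 56 54 53 60 53 46 62 77 79 85 80 81]
 [84 83 85 84 78 74 78 85 97 72 65 69 76 81 83 79 84]
 [81 85 81 82 82
[... 374 characters left out ...]
 65  65  67  76  87  87  82  61  38  48  53  56  57  60  60]
 [ 61  60  62  62  70  82  99 105 100  81  55  44  44  58  61  55  61]
 [ 63  63  64  63  70  86  98 112 108  91  66  47  47  53  58  64  59]
 [ 57  62  58  67  67  85  98 108 106  91  63  48  49  52  63  60  65]
 [ 60  60  62  61  65  75  90  99  96  80  62  49  54  57  57  62  63]
 [ 63  63  60  67  61  70  78  86  79  69  49  57  55  62  62  63  61]
 [ 65  59  62  59  59  60  66  68  62  62  53  61  57  62  63  63  62]
 [ 58  61  62  62  58  59  63  63  60  62  63  64  63  64  59  62  64]
 [ 62  59  59  61  61  64  62  56  63  61  62  63  58  63  64  63  65]
 [ 59  60  60  60  62  63  61  64  62  65  61  63  62  61  64  61  63]]
```

Run:
```python
from h import *
print(back("side",(293.4,279.8),.034),back("top",(368.4,221.8),.034))
r=tri({"side":(293.4,279.8),"top":(368.4,221.8)});print(r.x,r.fun)
# weighted centroids of |deviation|
for c,(r0,r1,c0,c1),b in(("side",(276,284,287,301),82),("top",(217,228,362,376),61)):
    a=np.abs(np.load(c+"0.npy")[r0:r1,c0:c1].mean(2)-b)>10
    y,x=np.nonzero(a);print(c,x.mean()+c0,y.mean()+r0,x.min()+c0,x.max()+c0,y.min()+r0,y.max()+r0,back(c,((x.min()+x.max())/2+c0,(y.min()+y.max())/2+r0),.034))
# pin in the tongs now: silhouette in side3
im=np.load("side3.npy").astype(float);d=im[:,:,0]-im[:,:,2]
tcp=np.array([.5286,-.029,.2048])
for z in(.095,.1,.105,.11,.115,.125,.14):
    u,v=proj("side",[tcp[0],tcp[1],z])[0];r=int(round(v));print(z,round(u,2),round(v,2),int(u)-8,d[r,int(u)-8:int(u)+10].astype(int))
```

```text
[[ 0.52479236 -0.17516524  0.034     ]] [[ 0.52359226 -0.17804593  0.034     ]]
[ 0.52313981 -0.17712426  0.03755933] [ 0.04616627 -0.0108495  -0.0216159   0.04816586]
side 293.38 279.84 289 297 277 283 [[ 0.52385881 -0.17510647  0.034     ]]
top 368.1707317073171 221.9512195121951 365 372 218 225 [[ 0.52423611 -0.17830742  0.034     ]]
0.095 253.77 212.91 245 [ 0 -2 -1  0  1 -1 -1 -3 -2 -4 -4 -4  0  1 -2  1  1 18]
0.1 253.74 211.19 245 [54 28 16  5  2  0 -1 -2 -3 -5 -2 -5 -2  0  1 17 54 99]
0.105 253.71 209.45 245 [133 119 104  75  54  26   9  -6  -2  -5  -2  -5   6  28  65 103 128 132]
0.11 253.68 207.7 245 [134 131 130 120 107  70  32   3  -2  -4  -5  -4  27  75 109 128 132 131]
0.115 253.65 205.94 245 [132 133 135 131 134 125  69  11  -5  -2  -3  -5  26  91 125 135 129 136]
0.125 253.59 202.37 245 [132 134 133 134 120  86  34   5  -3  -3  -4  -4  -4   2  45 112 132 132]
0.14 253.5 196.89 245 [134 135 138 127  82  24   0  -4  -2  -2  -1  -3  -1   4  47 111 135 135]
```

```bash
cat > sil.py <<'E'
from h import *
def silfit(c,im,w,h,H,q0,k=6):
    B=np.array([[sx*w/2,sy*h/2,z] for sx in(-1,1) for sy in(-1,1) for z in(0,H)])
    uv=proj(c,place(B,*q0));a=np.floor(uv.min(0)-6).astype(int);b=np.ceil(uv.max(0)+6).astype(int)
    I=im[a[1]:b[1],a[0]:b[0]].astype(np.float32)
    d=cv2.resize((I[:,:,0]-I[:,:,2])/np.maximum(I.sum(2),60),None,fx=k,fy=k,interpolation=cv2.INTER_CUBIC)
    wood=np.percentile(d,97);M=(d<wood*.5).astype(np.float32)
    def f(q):
        u=proj(c,place(B,q[0],q[1],q[2]*10));u=((u-a+.5)*k-.5)
        hull=cv2.convexHull(u.astype(np.float32))[:,0]
        m=np.zeros(M.shape,np.uint8);cv2.fillConvexPoly(m,np.round(hull*16).astype(np.int32),255,cv2.LINE_AA,4)
        return np.abs(m/255.-M).mean()
    best=None
    for da in(-.08,0,.08):
        p=np.array([q0[0],q0[1],(q0[2]+da)/10])
        r=minimize(f,p,method="Nelder-Mead",options=dict(initial_simplex=p+np.array([[0,0,0],[.005,0,0],[0,.005,0],[0,0,.01]]),xatol=1e-5,fatol=1e-6,maxiter=400))
        if best is None or r.fun<best.fun:best=r
    return np.round(np.r_[best.x[:2],best.x[2]*10],4),round(best.fun,4),round(float(M.mean()),3)
if __name__=="__main__":
    for n,w,h,H,q in(("sock",.056,.056,.034,(.523,-.176,.455)),("deep",.058,.078,.068,(.5314,-.0303,.06))):
        for c in("top","side"):print(n,c,silfit(c,np.load(c+"0.npy"),w,h,H,q))
E
python3 sil.py
```

```text
sock top (array([ 0.5234, -0.1778,  0.4925]), np.float64(0.0334), 0.27)
sock side (array([ 0.5247, -0.1751,  0.5114]), np.float64(0.0205), 0.34)
deep top (array([ 0.5321, -0.0317,  0.0577]), np.float64(0.0161), 0.482)
deep side (array([ 0.5323, -0.0279,  0.0349]), np.float64(0.0227), 0.436)
```

```bash
python3 - <<'E'
from h import *
r=tri({"side":(338.5,293),"top":(398,197.5)});print(r.x,r.fun)
print(back("top",(398,197.5),0),back("top",(398,197.5),.1))
for z in(.0,.06,.1):print(z,back("side",(338.5,293),z),back("side",(370,275),z))
r=tri({"side":(246,264.5),"top":(355,258)});print("tube",r.x,r.fun)
E
python3 go.py .5222 -.1765 .205 -176.6
```

```text
[ 0.57547007 -0.24595449  0.03573988] [-0.40062518  0.11140462  0.21407692 -0.43250217]
[[ 0.58010279 -0.2568575   0.        ]] [[ 0.56451547 -0.22483496  0.1       ]]
0.0 [[ 0.59686307 -0.23096917  0.        ]] [[ 0.68102755 -0.23468646  0.        ]]
0.06 [[ 0.56227819 -0.25651671  0.06      ]] [[ 0.63852578 -0.25988434  0.06      ]]
0.1 [[ 0.53922161 -0.27354841  0.1       ]] [[ 0.61019127 -0.27668293  0.1       ]]
tube [ 0.44557288 -0.13194763  0.09129181] [ 0.39835799 -0.07512003 -0.16355488  0.40913834]
t 10.7 tcp [ 0.5288 -0.029   0.2049] th -176.69 move mm [  15.1 -146.8   -0. ] rz -0.0015 w 30.3 F [-0.7  0.4 -4.1] gf 30.0 q6 [  14.   14.  -15.   -0.  -61. -101.]
```

Emit:
{"api": "arm_command", "payload": {
  "motion": [
    [20,0,-10,0,0,0,0],
    [20,2,-22,0,0,0,0],
    [20,3,-26,0,0,0,0],
    [20,3,-26,0,0,0,0],
    [20,3,-24,0,0,0,0],
    [20,3,-20,0,0,0,0],
    [20,1,-12,0,0,0,0],
    [20,0,-7,0,0,0,0]
  ]
}}

```text
time_s: 11.5
tcp_pos: [0.5225, -0.1778, 0.2055]
ee_rot: [[-0.998, -0.057, -0.001], [-0.057, 0.998, 0.0], [0.001, 0.0, -1.0]]
wrist_force: [-0.6, 0.1, -3.4]
gripper_width: 0.346
gripper_force: 30.0
```

Emit:
{"api": "arm_command", "payload": {
  "motion": [
    [20,0,0,0,0,0,0],
    [20,0,0,0,0,0,0]
  ]
}}

```text
time_s: 11.7
tcp_pos: [0.5228, -0.1762, 0.2057]
ee_rot: [[-0.998, -0.058, -0.0], [-0.058, 0.998, 0.0], [0.0, 0.0, -1.0]]
wrist_force: [-0.4, 0.3, -3.2]
gripper_width: 0.345
gripper_force: 30.0
```

```bash
python3 go.py .5222 -.1765 .17 -176.6
python3 - <<'E'
from h import *
im=capture("side");np.save("side4.npy",im)
s=sense();tcp=s["tcp_pos"];i=im.astype(float);d=i[:,:,0]-i[:,:,2]
for z in np.arange(.075,.15,.005):
    u,v=proj("side",[tcp[0],tcp[1],z])[0];r=int(round(v));print(round(z,3),round(u,2),round(v,2),int(u)-8,d[r,int(u)-8:int(u)+10].astype(int),i[r,int(u)-8:int(u)+10].mean(1).astype(int))
E
```

```text
t 11.7 tcp [ 0.5228 -0.1762  0.2057] th -176.66 move mm [ 0.6 -0.3 35.7] rz -0.0011 w 30.0 F [-0.4  0.3 -3.2] gf 30.0 q6 [ -2.  16. -12.  -0. -62. -85.]
0.075 294.08 267.36 286 [ 21  -3  -7   3  20  34  64  95 123 140 141 143 148 147 144 143 143 145] [ 68  53  46  56  70  80 103 122 147 163 169 171 168 169 170 172 171 167]
0.08 294.23 265.68 286 [ 69  29  29  55  78  97 120 135 146 143 144 142 138 146 143 142 144 144] [ 98  74  71  90 109 126 146 162 164 171 169 172 171 168 168 170 169 169]
0.085 294.39 263.99 286 [147 141 141 141 142 142 140 140 140 142 140 140 143 142 144 145 145 143] [164 156 162 167 173 171 173 173 172 169 171 171 169 169 168 166 165 168]
0.09 294.55 262.28 286 [156 151 148 148 150 146 145 137 121 104 103 120 129 142 141 143 146 145] [160 162 165 163 163 168 166 161 158 150 148 156 165 168 170 169 169 170]
0.095 294.71 260.56 286 [150 150 152 155 148 151 134  90  52  30  25  43  81 127 142 144 143 142] [165 164 162 160 165 160 155 137 118 111 106 117 126 158 164 167 168 166]
0.1 294.87 258.81 286 [152 149 151 151 148 141  84  15  -4  -3  -8  -6   6  68 139 148 14
[... 923 characters left out ...]
87 104 146 162]
0.13 295.86 248.0 287 [149 150 152 142  92  47  13  -3  -5  -5  -5  -3   2  -4  -5  23  97 144] [163 163 163 162 138 107  90  88  95  90  89  93  86  89  86 101 140 164]
0.135 296.04 246.14 288 [148 154 144  67   6  -4  -5  -1  -5  -3  -3  -3  -4  -5   3  65 139 149] [162 161 157 125  89  86  88  93  92  94  89  90  89  88  91 121 158 166]
0.14 296.21 244.26 288 [150 154 145  75  15  -3  -5  -4  -4  -1  -2   1  -3  -3   3  53 137 149] [158 156 153 129  95  90  97 101 104  97  90  93  89  90  90 119 159 166]
0.145 296.38 242.36 288 [149 153 143  83  17  -4   0  -5  -8  -3  -3  -3  -1  -5  -6  36 123 148] [164 163 159 132  98  97 102 106 104 101  92  92  92  84  87 109 145 161]
```

Emit:
{"api": "arm_command", "payload": {
  "motion": [
    [20,-0.1,0.7,8,0,0,0],
    [20,0,0,14,0,0,0],
    [20,0,0,14,0,0,0],
    [20,0,0,12,0,0,0],
    [20,0,0,8,0,0,0],
    [20,0,0,2,0,0,0],
    [20,0,0,0,0,0,0],
    [20,0,0,0,0,0,0]
  ]
}}

```text
time_s: 12.55
tcp_pos: [0.5234, -0.1759, 0.1485]
ee_rot: [[-0.998, -0.058, 0.001], [-0.058, 0.998, -0.0], [-0.001, -0.0, -1.0]]
wrist_force: [-1.2, 0.5, -4.1]
gripper_width: 0.342
gripper_force: 30.0
```

```bash
python3 go.py .5229 -.1755 .1425 -176.6
```

```text
t 12.55 tcp [ 0.5234 -0.1759  0.1485] th -176.66 move mm [0.5 0.5 6. ] rz -0.0011 w 29.8 F [-1.2  0.5 -4.1] gf 30.0 q6 [ -2.  19. -17.   0. -54. -85.]
```

Emit:
{"api": "arm_command", "payload": {
  "motion": [
    [20,0.3,0.3,1,0,0,0],
    [20,0,0,1.2,0,0,0],
    [20,0,0,1.2,0,0,0],
    [20,0,0,1.2,0,0,0],
    [20,0,0,0.6,0,0,0],
    [20,0,0,0,0,0,0]
  ]
}}

```text
time_s: 13.15
tcp_pos: [0.5224, -0.1756, 0.1425]
ee_rot: [[-0.998, -0.058, -0.0], [-0.058, 0.998, 0.0], [0.0, 0.0, -1.0]]
wrist_force: [-0.2, -0.5, -3.7]
gripper_width: 0.345
gripper_force: 30.0
```

Emit:
{"api": "arm_command", "payload": {
  "motion": [
    [20,0,0,0.6,0,0,0],
    [20,0,0,0.6,0,0,0],
    [20,0,0,0,0,0,0]
  ]
}}

```text
time_s: 13.45
tcp_pos: [0.5224, -0.1756, 0.1414]
ee_rot: [[-0.998, -0.058, -0.0], [-0.058, 0.998, 0.0], [0.0, 0.0, -1.0]]
wrist_force: [0.4, -0.2, -3.6]
gripper_width: 0.346
gripper_force: 30.0
```

Emit:
{"api": "arm_command", "payload": {
  "motion": [
    [20,0,0,0.5,0,0,0],
    [20,0,0,0,0,0,0]
  ]
}}

```text
time_s: 13.65
tcp_pos: [0.5225, -0.1756, 0.1409]
ee_rot: [[-0.998, -0.058, -0.0], [-0.058, 0.998, 0.0], [0.0, 0.0, -1.0]]
wrist_force: [-0.7, 0.6, -3.6]
gripper_width: 0.347
gripper_force: 30.0
```

Emit:
{"api": "arm_command", "payload": {
  "motion": [
    [20,0,0,0.8,0,0,0],
    [20,0,0,0.8,0,0,0],
    [20,0,0,0,0,0,0]
  ]
}}

```text
time_s: 13.95
tcp_pos: [0.5224, -0.1756, 0.1392]
ee_rot: [[-0.998, -0.058, -0.0], [-0.058, 0.998, 0.0], [0.0, 0.0, -1.0]]
wrist_force: [0.5, 0.1, -4.4]
gripper_width: 0.343
gripper_force: 30.0
```

Emit:
{"api": "arm_command", "payload": {
  "motion": [
    [20,0,0,0.8,0,0,0],
    [20,0,0,0.8,0,0,0],
    [20,0,0,0,0,0,0]
  ]
}}

```text
time_s: 14.25
tcp_pos: [0.5224, -0.1756, 0.1375]
ee_rot: [[-0.998, -0.058, -0.0], [-0.058, 0.998, 0.0], [0.0, 0.0, -1.0]]
wrist_force: [-0.3, -0.5, -3.8]
gripper_width: 0.347
gripper_force: 30.0
```

Emit:
{"api": "arm_command", "payload": {
  "motion": [
    [20,0,0,0.9,0,0,0],
    [20,0,0,0.9,0,0,0],
    [20,0,0,0,0,0,0]
  ]
}}

```text
time_s: 14.55
tcp_pos: [0.5224, -0.1756, 0.1357]
ee_rot: [[-0.998, -0.058, -0.0], [-0.058, 0.998, 0.0], [0.0, 0.0, -1.0]]
wrist_force: [-0.3, 0.4, -4.2]
gripper_width: 0.341
gripper_force: 30.0
```

Foot 7 mm below the mouth, and free. I go on slowly.

Emit:
{"api": "arm_command", "payload": {
  "motion": [
    [20,0,0,0.9,0,0,0],
    [20,0,0,0.9,0,0,0],
    [20,0,0,0,0,0,0]
  ]
}}

```text
time_s: 14.85
tcp_pos: [0.5224, -0.1756, 0.134]
ee_rot: [[-0.998, -0.058, -0.0], [-0.058, 0.998, 0.0], [0.0, 0.0, -1.0]]
wrist_force: [-0.6, -0.0, -3.5]
gripper_width: 0.346
gripper_force: 30.0
```

Emit:
{"api": "arm_command", "payload": {
  "motion": [
    [20,0,0,0.7,0,0,0],
    [20,0,0,0.7,0,0,0],
    [20,0,0,0,0,0,0]
  ]
}}

```text
time_s: 15.15
tcp_pos: [0.5224, -0.1755, 0.1326]
ee_rot: [[-0.998, -0.058, -0.0], [-0.058, 0.998, 0.0], [0.0, 0.0, -1.0]]
wrist_force: [0.1, 0.2, -4.0]
gripper_width: 0.347
gripper_force: 30.0
```

Emit:
{"api": "arm_command", "payload": {
  "motion": [
    [20,0,0,0.7,0,0,0],
    [20,0,0,0.7,0,0,0],
    [20,0,0,0,0,0,0]
  ]
}}

```text
time_s: 15.45
tcp_pos: [0.5224, -0.1756, 0.1312]
ee_rot: [[-0.998, -0.058, -0.0], [-0.058, 0.998, 0.0], [0.0, 0.0, -1.0]]
wrist_force: [0.6, 0.1, -3.6]
gripper_width: 0.344
gripper_force: 30.0
```

Emit:
{"api": "arm_command", "payload": {
  "motion": [
    [20,0,0,0.7,0,0,0],
    [20,0,0,0.7,0,0,0],
    [20,0,0,0,0,0,0]
  ]
}}

```text
time_s: 15.75
tcp_pos: [0.5224, -0.1756, 0.1298]
ee_rot: [[-0.998, -0.058, -0.0], [-0.058, 0.998, 0.0], [0.0, 0.0, -1.0]]
wrist_force: [-0.1, -0.2, -4.0]
gripper_width: 0.342
gripper_force: 30.0
```

Emit:
{"api": "arm_command", "payload": {
  "motion": [
    [20,0,0,0.7,0,0,0],
    [20,0,0,0.7,0,0,0],
    [20,0,0,0,0,0,0]
  ]
}}

```text
time_s: 16.05
tcp_pos: [0.5224, -0.1755, 0.1284]
ee_rot: [[-0.998, -0.058, -0.0], [-0.058, 0.998, 0.0], [0.0, 0.0, -1.0]]
wrist_force: [-0.5, -0.2, -4.1]
gripper_width: 0.345
gripper_force: 30.0
```

Emit:
{"api": "arm_command", "payload": {
  "motion": [
    [20,0,0,0.7,0,0,0],
    [20,0,0,0.7,0,0,0],
    [20,0,0,0,0,0,0]
  ]
}}

```text
time_s: 16.35
tcp_pos: [0.5224, -0.1755, 0.127]
ee_rot: [[-0.998, -0.058, -0.0], [-0.058, 0.998, 0.0], [0.0, 0.0, -1.0]]
wrist_force: [-0.4, 0.2, -5.1]
gripper_width: 0.344
gripper_force: 30.0
```

Emit:
{"api": "arm_command", "payload": {
  "motion": [
    [20,0,0,0.7,0,0,0],
    [20,0,0,0.7,0,0,0],
    [20,0,0,0,0,0,0]
  ]
}}

```text
time_s: 16.65
tcp_pos: [0.5228, -0.1756, 0.1266]
ee_rot: [[-0.998, -0.058, 0.001], [-0.058, 0.998, -0.0], [-0.001, -0.0, -1.0]]
wrist_force: [-1.4, 0.8, 1.1]
gripper_width: 0.344
gripper_force: 30.0
```

Emit:
{"api": "arm_command", "payload": {
  "motion": [
    [20,0,0,0.7,0,0,0],
    [20,0,0,0.7,0,0,0],
    [20,0,0,0,0,0,0]
  ]
}}

```text
time_s: 16.95
tcp_pos: [0.5232, -0.1757, 0.1265]
ee_rot: [[-0.998, -0.059, 0.002], [-0.059, 0.998, -0.001], [-0.002, -0.001, -1.0]]
wrist_force: [-2.2, 1.9, 8.9]
gripper_width: 0.348
gripper_force: 30.0
```

Emit:
{"api": "arm_command", "payload": {
  "motion": [
    [20,0,0,0.7,0,0,0],
    [20,0,0,0.7,0,0,0],
    [20,0,0,0,0,0,0]
  ]
}}

```text
time_s: 17.25
tcp_pos: [0.5236, -0.1758, 0.1264]
ee_rot: [[-0.998, -0.059, 0.003], [-0.059, 0.998, -0.001], [-0.003, -0.002, -1.0]]
wrist_force: [-3.7, 2.7, 13.6]
gripper_width: 0.346
gripper_force: 30.0
```

Emit:
{"api": "arm_command", "payload": {
  "motion": [
    [20,0,0,0.5,0,0,0],
    [20,0,0,0,0,0,0]
  ]
}}

```text
time_s: 17.45
tcp_pos: [0.5238, -0.1758, 0.1264]
ee_rot: [[-0.998, -0.06, 0.004], [-0.06, 0.998, -0.002], [-0.004, -0.002, -1.0]]
wrist_force: [-4.0, 3.8, 16.6]
gripper_width: 0.344
gripper_force: 30.0
```

Emit:
{"api": "arm_command", "payload": {
  "motion": [
    [20,0,0,0.2,0,0,0],
    [20,0,0,0,0,0,0],
    [20,0,0,0,0,0,0],
    [20,0,0,0,0,0,0]
  ]
}}

```text
time_s: 17.85
tcp_pos: [0.5239, -0.1759, 0.1263]
ee_rot: [[-0.998, -0.06, 0.004], [-0.06, 0.998, -0.002], [-0.004, -0.002, -1.0]]
wrist_force: [-5.0, 2.2, 17.7]
gripper_width: 0.345
gripper_force: 30.0
```

```bash
python3 go.py .5225 -.1755 .1268 -176.6
```

```text
t 17.85 tcp [ 0.5239 -0.1759  0.1263] th -176.58 move mm [ 1.4  0.4 -0.5] rz 0.0004 w 30.0 F [-5.   2.2 17.7] gf 30.0 q6 [ -2.  21. -18.   0. -51. -85.]
```

Emit:
{"api": "arm_command", "payload": {
  "motion": [
    [20,0,0,-1,0,0,0],
    [20,0,0,-1,0,0,0],
    [20,0,0,-1,0,0,0],
    [20,0,0,0,0,0,0]
  ]
}}

```text
time_s: 18.25
tcp_pos: [0.5231, -0.1757, 0.1265]
ee_rot: [[-0.998, -0.058, 0.002], [-0.058, 0.998, -0.001], [-0.002, -0.001, -1.0]]
wrist_force: [-1.5, 2.1, 7.6]
gripper_width: 0.342
gripper_force: 30.0
```

Emit:
{"api": "arm_command", "payload": {
  "motion": [
    [20,0,0,-1,0,0,0],
    [20,0,0,-0.5,0,0,0],
    [31,0,0,0,0,0,0],
    [33,0,0,0,0,0,0],
    [35,0,0,0,0,0,0],
    [37,0,0,0,0,0,0],
    [37,0,0,0,0,0,0]
  ]
}}

```text
time_s: 18.95
tcp_pos: [0.5228, -0.1756, 0.1269]
ee_rot: [[-0.998, -0.058, 0.001], [-0.058, 0.998, -0.0], [-0.001, -0.0, -1.0]]
wrist_force: [-0.4, 0.6, 2.7]
gripper_width: 0.42
gripper_force: 11.1
```

Emit:
{"api": "arm_command", "payload": {
  "motion": [
    [37,0,0,-1,0,0,0],
    [37,0,0,-1,0,0,0],
    [37,0,0,0,0,0,0]
  ]
}}

```text
time_s: 19.25
tcp_pos: [0.5219, -0.1756, 0.1281]
ee_rot: [[-0.998, -0.058, -0.001], [-0.058, 0.998, 0.0], [0.001, 0.0, -1.0]]
wrist_force: [0.4, -0.1, -2.9]
gripper_width: 0.429
gripper_force: 11.3
```

Emit:
{"api": "arm_command", "payload": {
  "motion": [
    [37,0,0,-2,0,0,0],
    [37,0,0,-2,0,0,0],
    [37,0,0,-3,0,0,0],
    [37,0,0,-4,0,0,0],
    [37,0,0,-5,0,0,0],
    [37,0,0,-8,0,0,0],
    [37,0,0,-12,0,0,0],
    [37,0,0,-14,0,0,0]
  ]
}}

```text
time_s: 20.05
tcp_pos: [0.5224, -0.1756, 0.1798]
ee_rot: [[-0.998, -0.058, -0.0], [-0.058, 0.998, -0.0], [0.0, -0.0, -1.0]]
wrist_force: [0.2, -0.9, -2.5]
gripper_width: 0.427
gripper_force: 11.3
```

Emit:
{"api": "arm_command", "payload": {
  "motion": [
    [37,0,0,-12,0,0,0],
    [37,0,0,-8,0,0,0],
    [37,0,0,-5,0,0,0],
    [37,0,0,0,0,0,0],
    [37,0,0,0,0,0,0]
  ]
}}

```text
time_s: 20.55
tcp_pos: [0.5221, -0.1755, 0.2033]
ee_rot: [[-0.998, -0.058, -0.001], [-0.058, 0.998, 0.0], [0.001, 0.0, -1.0]]
wrist_force: [-0.4, 0.2, -2.9]
gripper_width: 0.428
gripper_force: 11.3
```

```bash
python3 go.py .5005 .1762 .2 -165.2
python3 - <<'E'
from h import *
im=capture("side");np.save("side5.npy",im);a=im[245:295,275:315]
print([(np.round(d["location"],1).tolist(),round(d["p"],2)) for d in find_in("pin","side")])
t=np.linspace(0,2*np.pi,40)
print("expect pin top",proj("side",[.5247,-.1753,.034-.0166+.04]),"pin foot if lifted")
cv2.imwrite("pics/e1.png",cv2.resize(im[200:300,240:340],None,fx=6,fy=6,interpolation=2)[:,:,::-1])
E
```

```text
t 20.55 tcp [ 0.5221 -0.1755  0.2033] th -176.69 move mm [  1.3 352.3   3.5] rz -0.2005 w 37.2 F [-0.4  0.2 -2.9] gf 11.3 q6 [ -2.  16. -12.  -0. -62. -85.]
[([275.6, 290.3], 0.53), ([189.6, 205.6], 0.34)]
expect pin top [[294.0977864  272.45943159]] pin foot if lifted
```

View pics/e1.png

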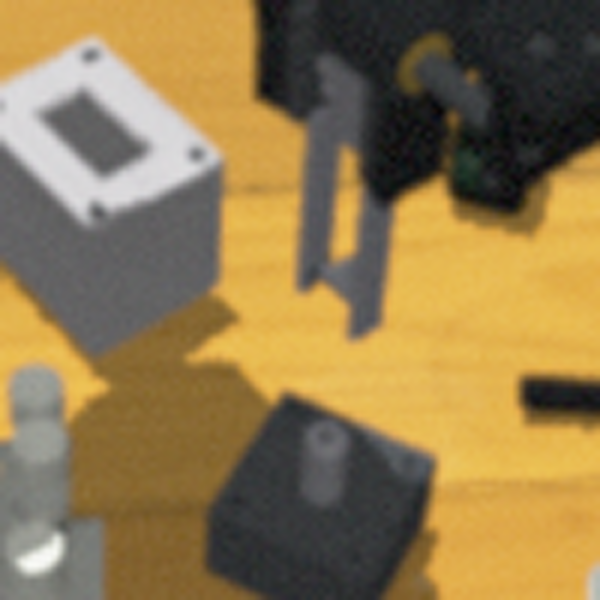

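Emit:
{"api": "arm_command", "payload": {
  "motion": [
    [37,0,14,0,0,0,0],
    [37,0,28,0,0,0,0],
    [37,0,38,0,0,0,0],
    [37,0.3,42,0,0,0,0],
    [37,0.5,42,0,0,0,0],
    [37,0.5,42,0,0,0,0],
    [37,0,42,0,0,0,0],
    [37,0,40,0,0,0,0]
  ]
}}

```text
time_s: 21.45
tcp_pos: [0.5036, 0.1142, 0.2036]
ee_rot: [[-0.998, -0.059, -0.0], [-0.059, 0.998, 0.0], [0.0, 0.0, -1.0]]
wrist_force: [0.6, -1.2, -2.7]
gripper_width: 0.43
gripper_force: 11.3
```

Emit:
{"api": "arm_command", "payload": {
  "motion": [
    [37,0,32,0,0,0,0],
    [37,0,20,0,0,0,0],
    [37,0,12,0,0,0,0],
    [37,0,0,0,0,0,-0.1],
    [37,0,0,0,0,0,-0.1],
    [37,0,0,0,0,0,0],
    [37,0,0,0,0,0,0]
  ]
}}

```text
time_s: 22.15
tcp_pos: [0.5006, 0.1755, 0.2036]
ee_rot: [[-0.968, -0.253, -0.0], [-0.253, 0.968, -0.0], [0.0, -0.0, -1.0]]
wrist_force: [-0.2, 0.1, -3.3]
gripper_width: 0.429
gripper_force: 11.3
```

```bash
python3 go.py .5005 .1762 .12 -165.1
```

```text
t 22.15 tcp [0.5006 0.1755 0.2036] th -165.36 move mm [-0.1  0.7 83.6] rz -0.0046 w 37.3 F [-0.2  0.1 -3.3] gf 11.3 q6 [  37.   14.  -15.   -0.  -61. -112.]
```

Lower into the stand: 112 mm in all to the first height, the last stretch slowly.

Emit:
{"api": "arm_command", "payload": {
  "motion": [
    [37,0,0.7,12,0,0,-0.004],
    [37,0,0,18,0,0,0],
    [37,0,0,16,0,0,0],
    [37,0,0,12,0,0,0],
    [37,0,0,8,0,0,0],
    [37,0,0,8,0,0,0],
    [37,0,0,8,0,0,0],
    [37,0,0,8,0,0,0]
  ]
}}

```text
time_s: 22.95
tcp_pos: [0.5009, 0.1766, 0.1135]
ee_rot: [[-0.966, -0.259, 0.001], [-0.259, 0.966, 0.0], [-0.001, 0.0, -1.0]]
wrist_force: [-0.1, -0.1, -2.5]
gripper_width: 0.432
gripper_force: 11.3
```

Emit:
{"api": "arm_command", "payload": {
  "motion": [
    [37,0,0,8,0,0,0],
    [37,0,0,6,0,0,0],
    [37,0,0,4,0,0,0],
    [37,0,0,2,0,0,0],
    [37,0,0,0.5,0,0,0],
    [37,0,0,0,0,0,0]
  ]
}}

```text
time_s: 23.55
tcp_pos: [0.5008, 0.1766, 0.0935]
ee_rot: [[-0.966, -0.259, 0.0], [-0.259, 0.966, 0.0], [-0.001, 0.0, -1.0]]
wrist_force: [-0.0, -0.5, -2.1]
gripper_width: 0.431
gripper_force: 11.3
```

Emit:
{"api": "arm_command", "payload": {
  "motion": [
    [37,0,0,1,0,0,0],
    [37,0,0,0.8,0,0,0],
    [37,0,0,0,0,0,0]
  ]
}}

```text
time_s: 23.85
tcp_pos: [0.5006, 0.1764, 0.0914]
ee_rot: [[-0.966, -0.259, -0.0], [-0.259, 0.966, 0.0], [0.0, 0.0, -1.0]]
wrist_force: [-0.2, 0.2, -4.2]
gripper_width: 0.423
gripper_force: 11.3
```

Emit:
{"api": "arm_command", "payload": {
  "motion": [
    [37,0,0,0.6,0,0,0],
    [37,0,0,0,0,0,0]
  ]
}}

```text
time_s: 24.05
tcp_pos: [0.5008, 0.1765, 0.0913]
ee_rot: [[-0.966, -0.259, 0.0], [-0.259, 0.966, 0.0], [-0.0, -0.0, -1.0]]
wrist_force: [-0.9, -0.3, 0.5]
gripper_width: 0.43
gripper_force: 11.3
```

Resting on the floor of the stand. I open the fingers slowly and go straight up.

Emit:
{"api": "arm_command", "payload": {
  "motion": [
    [39,0,0,0,0,0,0],
    [41,0,0,0,0,0,0],
    [46,0,0,0,0,0,0],
    [54,0,0,0,0,0,0],
    [62,0,0,0,0,0,0],
    [62,0,0,0,0,0,0]
  ]
}}

```text
time_s: 24.65
tcp_pos: [0.5007, 0.1763, 0.0908]
ee_rot: [[-0.966, -0.259, 0.0], [-0.259, 0.966, -0.0], [-0.0, -0.0, -1.0]]
wrist_force: [-0.1, 0.1, -0.3]
gripper_width: 0.681
gripper_force: 0.0
```

Emit:
{"api": "arm_command", "payload": {
  "motion": [
    [62,0,0,-10,0,0,0],
    [62,0,0,-20,0,0,0],
    [62,0,0,-25,0,0,0],
    [62,0,0,-30,0,0,0],
    [62,0,0,-25,0,0,0],
    [62,0,0,-15,0,0,0],
    [62,0,0,0,0,0,0],
    [62,0,0,0,0,0,0]
  ]
}}

```text
time_s: 25.45
tcp_pos: [0.5003, 0.1763, 0.2158]
ee_rot: [[-0.966, -0.259, -0.0], [-0.259, 0.966, 0.0], [-0.0, 0.0, -1.0]]
wrist_force: [0.5, 0.3, 0.2]
gripper_width: 0.714
gripper_force: 0.0
```

```bash
python3 go.py .5005 .1762 .2 -165.1
python3 - <<'E'
from h import *
a=capture("side");b=np.load("side0.npy")
d=np.abs(a.astype(int)-b).max(2)
print("tongs region change vs start",d[168:222,182:227].mean(), "bg noise",d[280:330,135:180].mean())
for n in("tongs","pin"):print(n,[(np.round(x["location"],1).tolist(),round(x["p"],2)) for x in find_in(n,"side")])
g=cv2.phaseCorrelate(a[165:222,182:222].mean(2),b[165:222,182:222].mean(2));print(g)
E
```

```text
t 25.45 tcp [0.5003 0.1763 0.2158] th -165.0 move mm [-0.2 -0.2 15.8] rz 0.0017 w 62.1 F [0.5 0.3 0.2] gf 0.0 q6 [  37.   14.  -14.   -0.  -62. -112.]
tongs region change vs start 16.014814814814816 bg noise 5.523555555555555
tongs [([204.4, 194.6], 0.9), ([138.7, 194.5], 0.65), ([169.9, 199.2], 0.62)]
pin []
((-0.4637128287208441, -0.00792863358736895), 0.8574304885838787)
```

```bash
python3 -c "
from station import *
print(finish_job())"
```

```text
the job is handed in; nothing more can be done
None
```

The pin is bedded in the low block, pressed onto the stop screw at about 21–22 N and let go there. The tongs stand back in their stand, and the job was handed in at 25.5 s; the station gave no verdict. I saw the pin standing in the hole after release, though the detector missed it in the last frame.

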